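# Change over the press bush at the back of the bolt tray

## Robot

A 6-joint arm with a two-finger parallel gripper is mounted at the origin on the work surface; the furniture and walls round the work are solid. World frame = base frame: x ahead of the robot, y to its left, z up, the work surface at z = 0. Lengths are in m, angles in rad, forces in N, time in s.
With the tool pointing down it reaches from about 0.35 to 0.975 m from the base axis. Payload 4.9 kg.
Tool frame: the origin (TCP) lies midway between the tips of the shut fingers; the grasp point (between the pads) lies 19 mm behind it; z points along the fingers, y is the line along which they close (so a half turn about z gives the same grasp; the last joint's range is limited). The gripper opens to 85 mm and grips with 20 to 120 N. Pads are 22 mm wide; open, the fingers measure 114 mm over their backs; the gripper's body (76 mm by 85 mm) begins 54 mm behind the grasp point. The pads swing forward as they close: fully open they stand 13 mm farther back than shut.
Start: joints at [1.056, 0.053, 1.613, -0, 1.476, -0.119], TCP at [0.241, 0.577, 0.231] pointing down, gripper open.
Joint ranges: [-3.01, 3.01], [-1.01, 2.22], [0.06, 2.58], [-1.02, 4.17], [0.09, 2.62], [-3.14, 3.14]. Speed limits (rad/s): [2.57, 2.57, 3.14, 3.14, 3.14, 3.14].

## Interface

Orientations are given as a unit quaternion [w, x, y, z].
In Python, from plant import state, grab_frame, job_done, cut_out, place_of gives the robot as it stands.
- The arm moves only by the tool jog_arm, never from a script. Its argument "motion" is text: rows parted by semicolons, each of 7 numbers parted by spaces: the opening in per cent of the stroke, from 0 (shut) to 100 (fully open), then the shift along the tool's x, y, z as a fraction of full scale, then the turn, a rotation vector about the tool's x, y, z as a fraction of full scale. A call has exactly 5 rows; each row is the pose to reach, as a shift and turn from the pose commanded when the call began, along the tool's axes at that moment; what a row does not reach only later rows make up. Full scale, the value 1, is 50 cm for a shift and 1.5 rad for a turn. A row lasts 1/8 s, in which the tool goes at most 62.5 mm and 10.7 degrees, less where a joint would pass 70% of its speed; a pose out of reach is approached as far as the arm can. A call with a number of a shift or a turn outside -1 to 1 is refused whole. A call with a gripper value outside its range is refused whole. The fingers move at their own pace and stop on an object; the grip force is fixed at half the most. Time passes only in rows, so rows that repeat a pose let the fingers close, or fill a call up. It gives the time, the measured TCP pose, the force, the opening and the grip force at its end, in the units of the state.
- state(): the state, without advancing time (a new reading comes with each control period).
- grab_frame(name): name is "scene" or "top"; returns a dict with "color" (384x512x3 uint8, red, green, blue), "range_z" (384x512 float32, m along the optical axis (not along the pixel's ray), 0 where there is no reading), "intrinsics" (3x3 intrinsics, pixels), "world_from_camera" (4x4, takes a point from camera to world coordinates). Camera axes: x right, y up, looking along -z (the intrinsics and any distortion apply to the point x, -y, -z); pixel columns grow to the right and rows downward; lengths in m; the calibration is good to about 2 mm. A picture is of the moment at which its call begins.
- job_done(): hands the job in; it is judged then, once.
Trained networks look in the newest picture that a camera, given by its name, has taken for a name from the list of things; names that differ only in an ending like _2 or _b are one class to them, and where a whole thing is asked for, a point or a joint stands for the part that bears it (a point fixed in the world has none). Each returns a list of dicts, best first, with "p" (0 to 1); they miss things now and then, are a little off and sometimes report something else, mostly with a low value. They report only what shows in the picture. A call takes as long as a camera call. They do not tell look-alikes from the thing itself.
- cut_out(camera, thing): "pixels" (384x512 bool, what is visible of it).
- place_of(camera, thing): "at" ([x, y, z] in m, in world coordinates, good to about 4 mm: a listed point, or the origin of a listed thing).
The state is a dict: "time": time; "joint_pos": joint angles; "joint_vel": joint speeds; "joint_efforts": joint torques, N m; "tool_pos": TCP position; "tool_rot": TCP orientation; "contact_force": force on the tool from outside, world axes, zero at the start; "ft_torque": the same for the moment, N m; "gripper_width": opening from 0.0 (shut) to 1.0 (fully open); "grasp_force": force on a finger pad.
Only numpy, scipy, OpenCV 4.12 (cv2) and the standard library are available. Lean on these libraries where they do the work, as an engineer would, in place of code of your own. Each camera call takes 0.05 s, during which the arm holds its last target. There are 200 camera calls.

## Task

The tan bush we need stands at the back of the green tray, behind the two bolts. First stand both bolts aside on the black mat, then stand the tan bush in the middle of the copper disc on the steel plate, and after it stand the thick steel pin, which is waiting on the mat, in the tan bush's old place at the back of the green tray. Last, put the two bolts back in the tray, each upright on its head just where it stood before; leave the things in the yellow tray alone.

Things in the scene. Friction and masses are not known exactly. Their poses are not given: they have to be found in the camera images.
- tray: green steel tray, fixed: a lane open at its front, 179 (x) by 70 (y) mm; walls at the sides and back 40 high, 3 thick, sides 64 mm apart inside; floor top 4 mm above the bench. x runs along the lane to its closed back; origin on the bench under the middle seat. Seats (black discs) at x = -40, 0 and +38 mm (back: tan bush; others: the two bolts, either way round); back wall's inner face x = +98 mm
- tan_bush: tan bush (short tube), outside diameter 40, height 35 mm, standing upright; origin at the centre of its underside, z along its axis. Too low to be gripped over the tray's walls
- bolt: light grey (bright steel) hexagon bolt standing on its head, threaded end up, height 80 mm; head 27x24x10 mm at the bottom, shank diameter 16 mm above it; origin at the centre of its underside, z up along the shank
- dark_bolt: smaller dark grey hexagon bolt standing on its head, threaded end up, height 67 mm; head 22x19x8 mm at the bottom, shank diameter 12 mm above it; origin at the centre of its underside, z up along the shank
- pin: thick light grey turned steel pin standing on end on the mat, diameter 30, height 75 mm; origin at the centre of its underside, z up along its axis
- mat: black rubber mat with fine grey lines along its x axis, 150x150x3 mm, fixed on the bench: the side area; origin at the centre of its underside, x and y along its edges
- plate: square steel plate 100x100x12 mm, fixed on the bench, with a flush copper disc of 52 mm diameter in the middle of its top; origin at the centre of its underside
- spare_tray: yellow tray of the same make as the green one, fixed; not part of the job
- v_block: light grey V block 55x60x45 mm in the yellow tray; leave it alone; origin at the centre of its underside
- carton: small brown carton 43x65x37 mm in the yellow tray; leave it alone; origin at the centre of its underside
There are look-alikes about, which are no part of the job. There is more than one size of the tan_bush; the one meant has the size given above.

How it is judged:
On the way, in this order (a step that is already met when the one before it is completed fails the run):
1. the two bolts stand upright on the mat, let go (x of bolt in the frame of mat between -0.072 and 0.072 m and y of bolt in the frame of mat between -0.072 and 0.072 m and z of each of bolt, dark_bolt in the frame of mat below 0.01 m and angle between each of bolt, dark_bolt's own z axis and vertical below 0.1 rad and linear speed of each of bolt, dark_bolt below 0.03 m/s and contact force between the fingers and bolt below 0.2 N and x of dark_bolt in the frame of mat between -0.072 and 0.072 m and y of dark_bolt in the frame of mat between -0.072 and 0.072 m and contact force between the fingers and dark_bolt below 0.2 N), for 0.2 s.
2. the tan bush stands on the copper disc, let go, while the two bolts stand on the mat (all of step 1 and horizontal distance between tan_bush and plate below 0.012 m and z of tan_bush in the frame of plate below 0.018 m and angle between tan_bush's own z axis and vertical below 0.1 rad and linear speed of tan_bush below 0.03 m/s and contact force between the fingers and tan_bush below 0.2 N), for 0.2 s.
3. the pin stands on the back seat of the green tray, let go, while the two bolts still stand on the mat (all of step 2 and x of pin in the frame of tray between 0.024 and 0.052 m and y of pin in the frame of tray between -0.014 and 0.014 m and z of pin in the frame of tray below 0.01 m and angle between pin's own z axis and vertical below 0.1 rad and linear speed of pin below 0.03 m/s and contact force between the fingers and pin below 0.2 N), for 0.2 s.
At the end, for the whole second after the job is handed in: Upright, released, at rest: tan bush within 12 mm of the copper disc's centre; pin in the green tray within 14 mm (along and across) of the back seat's centre; both bolts in the tray, each within 15 mm of where it was at the start (horizontal distance between tan_bush and plate below 0.012 m and z of tan_bush in the frame of plate below 0.018 m and angle between each of tan_bush, pin, bolt, dark_bolt's own z axis and vertical below 0.1 rad and linear speed of each of tan_bush, pin, bolt, dark_bolt below 0.03 m/s and contact force between the fingers and tan_bush below 0.2 N and x of pin in the frame of tray between 0.024 and 0.052 m and y of pin in the frame of tray between -0.014 and 0.014 m and z of pin in the frame of tray below 0.01 m and contact force between the fingers and pin below 0.2 N and distance of each of bolt, dark_bolt from where it was at the start of the episode below 0.015 m and contact force between the fingers and bolt below 0.2 N and contact force between the fingers and dark_bolt below 0.2 N); the robot touches nothing.
It fails at once if the V block or the carton in the yellow tray is moved by more than 12 mm (distance of any of v_block, carton from where it was at the start of the episode above 0.012 m).
It also fails if it takes over 136 s, if anything falls off the work surface, if the arm or the gripper's body presses on something with over 40 N, if the wrist force passes 120 N, or if a joint passes its speed limit or range.

## Working session

There is one attempt and no reset: what is moved stays moved. The work goes in short steps, Python scripts to look and compute and a tool call to move; the robot and the scene stay as the last step left them, time stands still between calls to the robot, and variables do not carry over. Pictures are saved under pics/ and viewed, at most 14 in all, crops included, and the job is handed in when it is done.

Besides the shell and the picture viewer there is one more tool, called after "Call:" as a command line: name --argument value ..., lists and objects as JSON in quotes. jog_arm: Moves the arm, as the interface text tells. Shift numbers are shares of 50 cm and turn numbers shares of 1.5 rad, none past 1 either way. Its arguments: {"type":"object","properties":{"motion":{"type":"string"}},"required":["motion"]}

```bash
mkdir -p pics; python3 - <<'E'
from plant import *
import cv2,numpy as np
s=state();print(s)
for n in("scene","top"):
    f=grab_frame(n);cv2.imwrite(f"pics/{n}0.png",f["color"][:,:,::-1]);np.savez(f"{n}0.npz",**f)
    print(n,f["world_from_camera"].round(3).tolist())
    for t in "tray tan_bush bolt dark_bolt pin mat plate spare_tray v_block carton".split():
        print(t,[(round(d["p"],2),np.round(d["at"],3).tolist()) for d in place_of(n,t)][:4])
E
```

```text
{'time': 0.0, 'joint_pos': array([ 1.05604723e+00,  5.33501077e-02,  1.61431713e+00,  7.17655633e-06,
        1.47596813e+00, -1.18977815e-01]), 'joint_vel': array([ 0.00083393, -0.00066513,  0.00049406,  0.0012107 ,  0.00018   ,
       -0.00101453]), 'joint_efforts': array([ 6.22203679e-04, -3.93687272e+01, -3.70177925e+01, -5.46103945e-05,
        7.02900157e-03,  8.45989007e-06]), 'tool_pos': array([0.24062561, 0.57614656, 0.23005337]), 'tool_rot': array([-3.21637145e-04,  1.96596910e-01,  9.80483866e-01, -9.69400921e-04]), 'contact_force': array([ 0.08193171,  0.55953159, -0.50790945]), 'ft_torque': array([0.06938321, 0.02393213, 0.00611779]), 'grasp_force': 0.0, 'gripper_width': 1.0017381359851811}
scene [[0.904, 0.191, -0.382, -0.064], [-0.427, 0.431, -0.795, -0.989], [0.012, 0.882, 0.471, 0.617], [0.0, 0.0, 0.0, 1.0]]
tray [(0.92, [0.438, -0.29, 0.0])]
tan_bush [(0.95, [0.317, -0.207, 0.003]), (0.74, [0.478, -0.292, 0.005]), (0.56, [0.303, -0.361, 0.0])]
bolt [(0.68, [0.468, 0.279, 0.003]), (0.51, [0.402, -0.279, 0.005])]
dark_bolt [(0.47, [0.441, -0.286, 0.002])]
pin [(0.86, 
[... 224 characters left out ...]
69, [0.372, 0.288, 0.002])]
top [[-0.011, 0.981, -0.194, 0.257], [-1.0, -0.014, -0.016, -0.03], [-0.018, 0.194, 0.981, 0.968], [0.0, 0.0, 0.0, 1.0]]
tray [(0.98, [0.436, -0.289, -0.001]), (0.23, [0.374, 0.286, 0.002])]
tan_bush [(0.66, [0.313, -0.202, -0.0]), (0.47, [0.477, -0.293, 0.008])]
bolt [(0.54, [0.396, -0.28, 0.008]), (0.17, [0.483, -0.082, 0.001])]
dark_bolt [(0.4, [0.44, -0.291, 0.005])]
pin [(0.71, [0.512, -0.098, 0.001])]
mat [(0.79, [0.485, -0.083, 0.002])]
plate [(0.58, [0.485, 0.091, -0.002])]
spare_tray [(0.65, [0.408, 0.276, -0.004])]
v_block [(0.66, [0.468, 0.28, 0.003]), (0.23, [0.398, -0.278, 0.005])]
carton [(0.97, [0.374, 0.284, 0.004]), (0.73, [0.397, -0.282, 0.005])]
```

View pics/scene0.png

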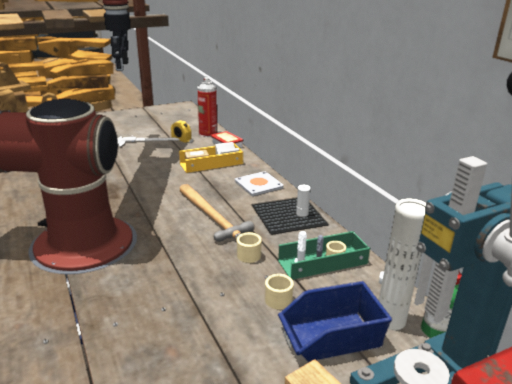

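View pics/top0.png

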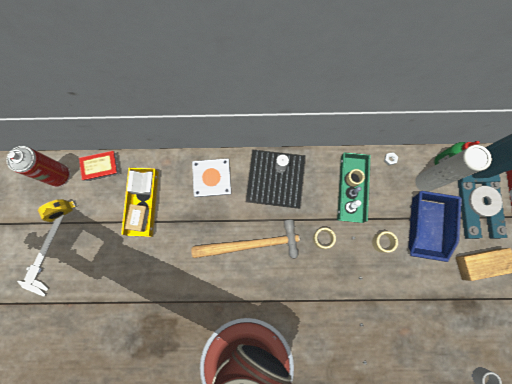

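The scene picture shows the green tray at (322,255), with the bolt in front, then the dark bolt, then the bush at the back. Two larger tan tubes stand on the bench at (248,248) and (279,290). The pin is on the mat at (303,200), and the copper disc is at (260,182). The top picture matches: tray at (354,187), disc (211,177), pin (283,160). Next I'll refine these with the depth data.

```bash
cat > h.py <<'E'
import numpy as np,cv2
def cloud(f):
    K=f["intrinsics"];z=f["range_z"];v,u=np.indices(z.shape)
    P=np.stack([(u-K[0,2])*z/K[0,0],-(v-K[1,2])*z/K[1,1],-z,np.ones_like(z)],-1)@f["world_from_camera"].T
    P[z==0]=np.nan
    return P[...,:3]
def proj(f,p):
    c=np.linalg.inv(f["world_from_camera"])@np.append(p,1);K=f["intrinsics"]
    return K[0,0]*c[0]/-c[2]+K[0,2],K[1,1]*-c[1]/-c[2]+K[1,2]
E
python3 - <<'E'
from h import *
for n in("top","scene"):
    f=dict(np.load(n+"0.npz"));P=cloud(f);C=f["color"].astype(int);x,y,z=P[...,0],P[...,1],P[...,2]
    def box(x0,x1,y0,y1,z0,z1): return (x>x0)&(x<x1)&(y>y0)&(y<y1)&(z>z0)&(z<z1)
    def rep(l,m):
        q=P[m]
        if len(q): print(n,l,len(q),"mean",q.mean(0).round(4),"min",q.min(0).round(3),"max",q.max(0).round(3))
    R,G,B=C[...,0],C[...,1],C[...,2]
    rep("bolt top",box(.37,.425,-.31,-.25,.072,.1))
    rep("bolt mid",box(.37,.418,-.31,-.25,.055,.072))
    rep("dark top",box(.42,.46,-.31,-.265,.06,.09))
    rep("dark mid",box(.42,.46,-.31,-.265,.048,.06))
    rep("bush top",box(.45,.51,-.315,-.265,.033,.046)&(R>G)&(G>B+15))
    rep("pin top",box(.48,.55,-.13,-.06,.07,.1))
    gr=(G>R+30)&(G>B+10)&box(.3,.6,-.4,-.2,.036,.06);rep("tray rim",gr)
    m=(R>B+60)&box(.42,.55,.03,.15,0,.03);rep("copper",m)
    r=cv2.minAreaRect(P[gr][:,:2].astype(np.float32)*1000);print("tray rect",r)
    mm=(R<70)&(G<70)&(B<70)&box(.38,.58,-.18,.01,-.01,.012);print("mat",cv2.minAreaRect(P[mm][:,:2].astype(np.float32)*1000))
    for nm,b in(("bush1",(.27,.36,-.25,-.15)),("bush2",(.26,.35,-.41,-.31))): rep(nm,box(*b,.02,.08)&(R>B+15))
    print("wall z med at x>.6",np.nanmin(x[z>.12]) if n=="x" else "")
E
python3 - <<'E'
import cv2
a=cv2.imread('pics/top0.png')[130:240,230:390];cv2.imwrite('pics/c0.png',cv2.resize(a,None,fx=5,fy=5,interpolation=cv2.INTER_CUBIC))
E
```

```text
top bolt top 36 mean [ 0.3972 -0.2815  0.0806] min [ 0.39  -0.291  0.074] max [ 0.405 -0.275  0.086]
top bolt mid 12 mean [ 0.3948 -0.2773  0.0649] min [ 0.39  -0.283  0.057] max [ 0.401 -0.275  0.072]
top dark top 21 mean [ 0.4359 -0.2905  0.068 ] min [ 0.431 -0.296  0.06 ] max [ 0.442 -0.285  0.073]
top dark mid 8 mean [ 0.4349 -0.2871  0.0545] min [ 0.431 -0.29   0.048] max [ 0.439 -0.286  0.059]
top bush top 59 mean [ 0.475  -0.2945  0.037 ] min [ 0.456 -0.315  0.033] max [ 0.494 -0.276  0.041]
top pin top 109 mean [ 0.5105 -0.0993  0.0767] min [ 0.496 -0.113  0.071] max [ 0.525 -0.085  0.081]
top tray rim 236 mean [ 0.4568 -0.2874  0.0402] min [ 0.359 -0.334  0.036] max [ 0.541 -0.245  0.047]
top copper 263 mean [0.4855 0.0923 0.0115] min [0.462 0.067 0.007] max [0.511 0.117 0.016]
tray rect ((449.59185791015625, -289.660400390625), (71.26131439208984, 177.8693084716797), 83.65260314941406)
mat ((492.78460693359375, -85.87882995605469), (146.7278289794922, 172.4517364501953), 82.40843963623047)
top bush1 168 mean [ 0.3146 -0.2042  0.0384] min [ 0.289 -0.23   0.02 ] max [ 0.34  -
[... 683 characters left out ...]
29  0.0774] min [ 0.496 -0.117  0.07 ] max [ 0.525 -0.084  0.083]
scene tray rim 538 mean [ 0.4564 -0.2967  0.0408] min [ 0.356 -0.335  0.036] max [ 0.541 -0.246  0.047]
scene copper 102 mean [0.483  0.0906 0.0146] min [0.46  0.068 0.012] max [0.507 0.115 0.018]
tray rect ((448.6663818359375, -290.50567626953125), (74.2252426147461, 179.36685180664062), 84.5998306274414)
mat ((479.10430908203125, -88.5096206665039), (147.50584411621094, 148.1004638671875), 81.19796752929688)
scene bush1 505 mean [ 0.3133 -0.2073  0.0357] min [ 0.289 -0.233  0.02 ] max [ 0.34  -0.178  0.05 ]
scene bush2 633 mean [ 0.3024 -0.3629  0.0357] min [ 0.278 -0.388  0.02 ] max [ 0.33  -0.335  0.049]
wall z med at x>.6
```

View pics/c0.png

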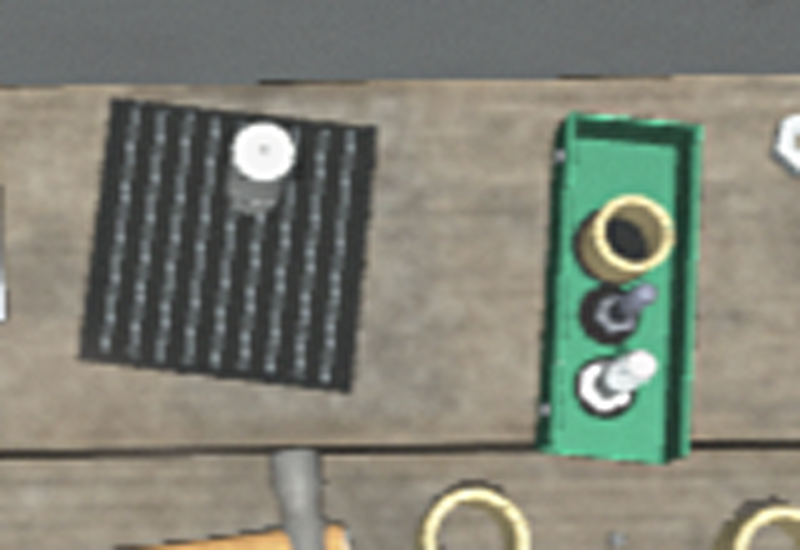

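The crop agrees with the measurements: bolt at the front (605,385), dark bolt (612,312), bush at the back (625,240), and the tray and mat turned a few degrees clockwise.

```bash
cat > go.py <<'E'
# usage: go.py x y z yaw_deg [more waypoints]: shift/turn fractions from the present pose
import sys,numpy as np
from scipy.spatial.transform import Rotation as R
from plant import state
s=state();q=s["tool_rot"];r=R.from_quat([q[1],q[2],q[3],q[0]])
a=list(map(float,sys.argv[1:]))
print("t",round(float(s["time"]),2),"j",s["joint_pos"].round(2).tolist())
for x,y,z,w in zip(*[iter(a)]*4):
    w=np.radians(w);Y=np.array([np.cos(w),np.sin(w),0]);Z=np.array([0,0,-1.])
    t=R.from_matrix(np.c_[np.cross(Y,Z),Y,Z])
    print((r.inv().apply(np.array([x,y,z])-s["tool_pos"])/.5).round(4),((r.inv()*t).as_rotvec()/1.5).round(4))
E
python3 go.py .45 .1 .23 84.5 .42 .35 .23 84.5
```

```text
t 1.1 j [1.06, 0.05, 1.61, 0.0, 1.48, -0.12]
[-0.7534 -0.7184  0.0025] [-0.     -0.     -0.1998]
[-0.5052 -0.2802  0.0025] [-0.     -0.     -0.1998]
```

Call:
jog_arm --motion "60 -0.505 -0.28 0 0 0 -0.2; 60 -0.505 -0.28 0 0 0 -0.2; 60 -0.505 -0.28 0 0 0 -0.2; 60 -0.505 -0.28 0 0 0 -0.2; 60 -0.65 -0.55 0 0 0 -0.2"

```text
time: 1.72
tool_pos: [0.4095, 0.3194, 0.2316]
tool_rot: [0.0, 0.048, 0.999, 0.0]
contact_force: [1.2, -0.3, -0.0]
gripper_width: 0.602
grasp_force: 0.0
```

```bash
python3 go.py .46 .1 .23 84.5 .4 -.08 .23 84.5
```

```text
t 1.73 j [0.52, -0.2, 1.86, -0.0, 1.49, -0.96]
[-0.1427 -0.427   0.0033] [ 0.0002  0.0006 -0.0002]
[-0.0579 -0.7969  0.0031] [ 0.0002  0.0006 -0.0002]
```

Call:
jog_arm --motion "60 -0.14 -0.42 0 0 0 0; 60 -0.14 -0.42 0 0 0 0; 60 -0.14 -0.42 0 0 0 0; 60 -0.06 -0.8 0 0 0 0; 60 -0.06 -0.8 0 0 0 0"

```text
time: 2.35
tool_pos: [0.4214, 0.0147, 0.2315]
tool_rot: [0.0, 0.048, 0.999, -0.0]
contact_force: [0.3, -0.0, 0.4]
gripper_width: 0.6
grasp_force: 0.0
```

```bash
python3 go.py .396 -.2825 .13 84.5
```

```text
t 2.35 j [-0.14, -0.47, 2.06, -0.0, 1.55, -1.62]
[-0.006  -0.5966  0.2032] [-0.0002  0.0005  0.0003]
```

Call:
jog_arm --motion "60 0 -0.58 0 0 0 0; 60 0 -0.58 0 0 0 0; 60 0 -0.58 0 0 0 0; 60 0 -0.58 0 0 0 0; 60 0 -0.595 0.1 0 0 0"

```text
time: 2.98
tool_pos: [0.3954, -0.2799, 0.1903]
tool_rot: [0.004, 0.049, 0.999, -0.004]
contact_force: [0.9, -0.0, -0.9]
gripper_width: 0.605
grasp_force: 0.0
```

Call:
jog_arm --motion "50 0 0 0 0 0 0; 50 0 0 0 0 0 0; 50 0 0 0 0 0 0; 50 0 0 0 0 0 0; 50 0 0 0 0 0 0"

```text
time: 3.6
tool_pos: [0.3943, -0.2748, 0.1868]
tool_rot: [0.001, 0.047, 0.999, -0.0]
contact_force: [0.6, 0.4, -0.2]
gripper_width: 0.498
grasp_force: 0.0
```

```bash
python3 go.py .396 -.2825 .11 84.5 .396 -.2825 .052 84.5
```

```text
t 3.6 j [-0.76, -0.27, 1.99, 0.0, 1.43, -2.24]
[-0.0046 -0.0149  0.1536] [-0.0006  0.0008  0.0009]
[-0.0045 -0.0148  0.2696] [-0.0006  0.0008  0.0009]
```

Call:
jog_arm --motion "50 -0.005 -0.015 0.08 0 0 0; 50 -0.005 -0.015 0.14 0 0 0; 50 -0.005 -0.015 0.2 0 0 0; 50 -0.005 -0.015 0.25 0 0 0; 50 -0.005 -0.015 0.268 0 0 0"

```text
time: 4.22
tool_pos: [0.3949, -0.2818, 0.0505]
tool_rot: [-0.001, 0.048, 0.999, 0.001]
contact_force: [-0.5, 0.6, 0.3]
gripper_width: 0.497
grasp_force: 0.0
```

Call:
jog_arm --motion "30 0 0 0 0 0 0; 15 0 0 0 0 0 0; 0 0 0 0 0 0 0; 0 0 0 0 0 0 0; 0 0 0 0 0 0 0"

```text
time: 4.85
tool_pos: [0.3962, -0.2834, 0.0531]
tool_rot: [0.001, 0.048, 0.999, -0.001]
contact_force: [-0.2, 0.4, 4.6]
gripper_width: 0.169
grasp_force: 58.5
```

```bash
python3 go.py .395 -.28 .15 84.5 .443 -.044 .15 84.5
```

```text
t 4.85 j [-0.77, -0.1, 2.08, 0.0, 1.16, -2.25]
[ 0.0028  0.0063 -0.1939] [-0.0007  0.001   0.0002]
[-0.0477  0.4853 -0.1943] [-0.0007  0.001   0.0002]
```

Call:
jog_arm --motion "0 0 0 -0.06 0 0 0; 0 0 0 -0.14 0 0 0; 0 0 0 -0.19 0 0 0; 0 -0.01 0.1 -0.195 0 0 0; 0 -0.02 0.2 -0.195 0 0 0"

```text
time: 5.48
tool_pos: [0.4151, -0.1835, 0.1497]
tool_rot: [0.0, 0.049, 0.999, -0.0]
contact_force: [0.4, -0.9, -1.8]
gripper_width: 0.169
grasp_force: 58.7
```

Call:
jog_arm --motion "0 -0.01 0.08 0 0 0 0; 0 -0.02 0.16 0 0 0 0; 0 -0.027 0.23 0 0 0 0; 0 -0.028 0.275 0 0 0 0; 0 -0.028 0.285 0 0 0 0"

```text
time: 6.1
tool_pos: [0.4422, -0.0426, 0.1488]
tool_rot: [-0.001, 0.047, 0.999, 0.0]
contact_force: [0.5, 0.4, -1.7]
gripper_width: 0.165
grasp_force: 58.7
```

```bash
python3 go.py .443 -.044 .07 84.5 .443 -.044 .0535 84.5
```

```text
t 6.1 j [-0.26, -0.34, 2.1, -0.0, 1.38, -1.74]
[-0.002  -0.0026  0.1576] [ 0.     -0.0008  0.0016]
[-0.0021 -0.0026  0.1906] [ 0.     -0.0008  0.0016]
```

Call:
jog_arm --motion "0 0 0 0.06 0 0 0; 0 0 0 0.12 0 0 0; 0 0 0 0.165 0 0 0; 0 0 0 0.18 0 0 0; 0 0 0 0.19 0 0 0"

```text
time: 6.72
tool_pos: [0.4428, -0.0442, 0.0545]
tool_rot: [0.0, 0.048, 0.999, -0.0]
contact_force: [0.5, 0.2, -1.8]
gripper_width: 0.166
grasp_force: 58.8
```

Call:
jog_arm --motion "0 0 0 0.001 0 0 0; 0 0 0 0.002 0 0 0; 0 0 0 0.003 0 0 0; 0 0 0 0.003 0 0 0; 0 0 0 0.003 0 0 0"

```text
time: 7.35
tool_pos: [0.4427, -0.0437, 0.0532]
tool_rot: [0.0, 0.048, 0.999, -0.0]
contact_force: [-0.5, 0.3, -2.2]
gripper_width: 0.165
grasp_force: 58.8
```

Call:
jog_arm --motion "0 0 0 0.001 0 0 0; 0 0 0 0.002 0 0 0; 0 0 0 0.003 0 0 0; 0 0 0 0.003 0 0 0; 0 0 0 0.003 0 0 0"

```text
time: 7.98
tool_pos: [0.443, -0.0438, 0.0521]
tool_rot: [0.0, 0.048, 0.999, -0.0]
contact_force: [-1.9, 0.5, 5.9]
gripper_width: 0.164
grasp_force: 59.2
```

Contact. Release gently, then rise.

Call:
jog_arm --motion "20 0 0 0 0 0 0; 30 0 0 0 0 0 0; 40 0 0 0 0 0 0; 40 0 0 0 0 0 0; 40 0 0 -0.04 0 0 0"

```text
time: 8.6
tool_pos: [0.4411, -0.0433, 0.0699]
tool_rot: [-0.002, 0.048, 0.999, 0.0]
contact_force: [-0.1, -0.1, 1.4]
gripper_width: 0.4
grasp_force: 0.0
```

Call:
jog_arm --motion "45 0 0 -0.1 0 0 0; 45 0 0 -0.17 0 0 0; 45 0 0 -0.18 0 0 0; 45 0.01 -0.1 -0.18 0 0 0; 45 0.02 -0.2 -0.18 0 0 0"

```text
time: 9.22
tool_pos: [0.4223, -0.1427, 0.1601]
tool_rot: [-0.001, 0.047, 0.999, 0.0]
contact_force: [0.1, 1.6, -0.3]
gripper_width: 0.452
grasp_force: 0.0
```

```bash
python3 go.py .4355 -.291 .14 84.5; python3 - <<'E'
from plant import *
from h import *
f=grab_frame("top");cv2.imwrite("pics/c1.png",cv2.resize(f["color"][130:240,230:390,::-1],None,fx=4,fy=4))
E
```

```text
t 9.22 j [-0.49, -0.34, 2.09, -0.0, 1.4, -1.97]
[-0.0541 -0.2929  0.0399] [ 0.0004 -0.0009  0.0015]
```

View pics/c1.png

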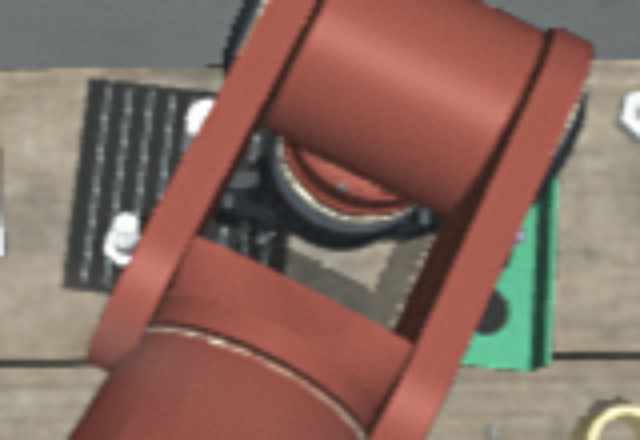

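The bolt stands on the mat at (122,240), and the front seat in the tray is empty. Next is the dark bolt.

Call:
jog_arm --motion "45 -0.025 -0.12 0 0 0 0; 45 -0.05 -0.24 0 0 0 0; 45 -0.054 -0.293 0.02 0 0 0; 45 -0.054 -0.293 0.04 0 0 0; 45 -0.054 -0.293 0.04 0 0 0"

```text
time: 9.9
tool_pos: [0.4349, -0.2889, 0.139]
tool_rot: [-0.002, 0.048, 0.999, 0.002]
contact_force: [-0.7, -0.4, -0.0]
gripper_width: 0.45
grasp_force: 0.0
```

```bash
python3 go.py .4355 -.2915 .052 84.5
```

```text
t 9.9 j [-0.73, -0.12, 1.94, 0.0, 1.33, -2.2]
[-0.0024 -0.0055  0.1739] [ 0.0021 -0.0024  0.0003]
```

Call:
jog_arm --motion "45 -0.002 -0.006 0.06 0 0 0; 45 -0.002 -0.006 0.12 0 0 0; 45 -0.002 -0.006 0.16 0 0 0; 45 -0.002 -0.006 0.178 0 0 0; 45 -0.002 -0.006 0.178 0 0 0"

```text
time: 10.52
tool_pos: [0.4367, -0.2928, 0.0523]
tool_rot: [-0.0, 0.047, 0.999, 0.0]
contact_force: [-0.8, 0.1, 0.1]
gripper_width: 0.45
grasp_force: 0.0
```

Call:
jog_arm --motion "30 0 0 0 0 0 0; 15 0 0 0 0 0 0; 0 0 0 0 0 0 0; 0 0 0 0 0 0 0; 0 0 0 0 0 0 0"

```text
time: 11.15
tool_pos: [0.4374, -0.2943, 0.0536]
tool_rot: [0.001, 0.048, 0.999, -0.0]
contact_force: [0.2, 1.6, 5.5]
gripper_width: 0.107
grasp_force: 58.8
```

```bash
python3 go.py .4355 -.2915 .15 84.5 .432 -.123 .15 84.5
```

```text
t 11.15 j [-0.73, 0.0, 1.98, 0.0, 1.16, -2.21]
[ 0.004   0.005  -0.1929] [-0.0005  0.001   0.0001]
[ 0.0432  0.3398 -0.1932] [-0.0005  0.001   0.0001]
```

Call:
jog_arm --motion "0 0 0 -0.06 0 0 0; 0 0 0 -0.14 0 0 0; 0 0 0 -0.19 0 0 0; 0 0.01 0.1 -0.193 0 0 0; 0 0.022 0.2 -0.193 0 0 0"

```text
time: 11.78
tool_pos: [0.4351, -0.1926, 0.149]
tool_rot: [0.0, 0.049, 0.999, -0.0]
contact_force: [0.1, 0.3, 0.7]
gripper_width: 0.112
grasp_force: 58.6
```

Call:
jog_arm --motion "0 0.01 0.06 0 0 0 0; 0 0.02 0.12 0 0 0 0; 0 0.021 0.14 0 0 0 0; 0 0.021 0.14 0 0 0 0; 0 0.021 0.14 0 0 0 0"

```text
time: 12.4
tool_pos: [0.4316, -0.1233, 0.1489]
tool_rot: [-0.0, 0.048, 0.999, -0.0]
contact_force: [-0.1, -0.2, -0.4]
gripper_width: 0.112
grasp_force: 58.6
```

```bash
python3 go.py .432 -.123 .0525 84.5
```

```text
t 12.4 j [-0.44, -0.33, 2.09, -0.0, 1.37, -1.92]
[-0.0007  0.0008  0.1929] [-0.0003 -0.0001 -0.0004]
```

Call:
jog_arm --motion "0 0 0 0.06 0 0 0; 0 0 0 0.12 0 0 0; 0 0 0 0.165 0 0 0; 0 0 0 0.18 0 0 0; 0 0 0 0.192 0 0 0"

```text
time: 13.02
tool_pos: [0.432, -0.1232, 0.0532]
tool_rot: [0.0, 0.048, 0.999, -0.0]
contact_force: [-0.0, 0.5, -1.2]
gripper_width: 0.109
grasp_force: 58.6
```

Call:
jog_arm --motion "0 0 0 0.001 0 0 0; 0 0 0 0.002 0 0 0; 0 0 0 0.002 0 0 0; 0 0 0 0.002 0 0 0; 0 0 0 0.002 0 0 0"

```text
time: 13.65
tool_pos: [0.432, -0.1228, 0.0526]
tool_rot: [0.001, 0.048, 0.999, -0.0]
contact_force: [0.5, 0.3, 3.0]
gripper_width: 0.108
grasp_force: 58.7
```

Call:
jog_arm --motion "20 0 0 0 0 0 0; 30 0 0 0 0 0 0; 40 0 0 0 0 0 0; 40 0 0 0 0 0 0; 40 0 0 -0.04 0 0 0"

```text
time: 14.28
tool_pos: [0.4301, -0.1218, 0.0705]
tool_rot: [-0.002, 0.048, 0.999, 0.001]
contact_force: [-0.5, -1.6, -0.7]
gripper_width: 0.4
grasp_force: 0.0
```

Call:
jog_arm --motion "45 0 0 -0.1 0 0 0; 45 0 0 -0.18 0 0 0; 45 0 0 -0.2 0 0 0.12; 60 0 -0.1 -0.2 0 0 0.24; 75 0 -0.2 -0.2 0 0 0.36"

```text
time: 14.9
tool_pos: [0.4221, -0.223, 0.1725]
tool_rot: [0.001, 0.315, 0.949, -0.0]
contact_force: [0.5, 0.4, 1.0]
gripper_width: 0.748
grasp_force: 0.0
```

```bash
python3 go.py .4746 -.294 .16 -5.5
```

```text
t 14.9 j [-0.64, -0.27, 2.01, 0.0, 1.4, -1.57]
[-0.169  -0.0513  0.0252] [5.000e-04 8.000e-04 6.846e-01]
```

Call:
jog_arm --motion "75 -0.08 -0.03 0 0 0 0.12; 75 -0.16 -0.05 0 0 0 0.24; 75 -0.169 -0.051 0 0 0 0.36; 75 -0.169 -0.051 0 0 0 0.48; 75 -0.169 -0.051 0 0 0 0.6"

```text
time: 15.52
tool_pos: [0.4748, -0.2929, 0.1716]
tool_rot: [-0.0, 0.697, 0.717, -0.0]
contact_force: [0.3, 0.7, 0.1]
gripper_width: 0.753
grasp_force: 0.0
```

Call:
jog_arm --motion "75 0 0 0 0 0 0.09; 75 0 0 0 0 0 0.09; 75 0 0 0 0 0 0.09; 75 0 0 0 0 0 0.09; 75 0 0 0 0 0 0.09"

```text
time: 16.15
tool_pos: [0.4748, -0.2927, 0.172]
tool_rot: [-0.0, 0.741, 0.671, -0.0]
contact_force: [0.9, -0.1, -0.2]
gripper_width: 0.751
grasp_force: 0.0
```

```bash
python3 go.py .4746 -.294 .015 -5.5
```

```text
t 16.15 j [-0.69, -0.06, 1.83, -0.0, 1.38, -0.59]
[-2.60e-03 -2.00e-04  3.14e-01] [-0.     -0.     -0.0023]
```

Call:
jog_arm --motion "65 -0.002 0 0.08 0 0 0; 65 -0.002 0 0.16 0 0 0; 65 -0.002 0 0.24 0 0 0; 65 -0.002 0 0.29 0 0 0; 65 -0.002 0 0.318 0 0 0"

```text
time: 16.77
tool_pos: [0.474, -0.2931, 0.0113]
tool_rot: [-0.001, 0.741, 0.671, -0.0]
contact_force: [-0.5, 0.1, -0.3]
gripper_width: 0.646
grasp_force: 0.0
```

Call:
jog_arm --motion "65 0 0 0 0 0 0; 55 0 0 0 0 0 0; 45 0 0 0 0 0 0; 35 0 0 0 0 0 0; 35 0 0 0 0 0 0"

```text
time: 17.4
tool_pos: [0.4759, -0.2947, 0.0149]
tool_rot: [0.002, 0.742, 0.671, 0.0]
contact_force: [-1.1, 0.4, 6.5]
gripper_width: 0.448
grasp_force: 59.8
```

```bash
python3 go.py .4746 -.294 .14 -5.5
```

```text
t 17.4 j [-0.69, 0.13, 1.92, 0.0, 1.09, -0.59]
[ 0.0006 -0.0021 -0.2502] [ 0.0017  0.0011 -0.0026]
```

Call:
jog_arm --motion "35 0 0 -0.06 0 0 0; 35 0 0 -0.16 0 0 0; 35 0 0 -0.26 0 0 0; 35 0 0 -0.3 0 0 0; 35 0 0 -0.3 0 0 0"

```text
time: 18.02
tool_pos: [0.4752, -0.2942, 0.1639]
tool_rot: [0.001, 0.742, 0.671, 0.0]
contact_force: [1.4, -0.3, -0.7]
gripper_width: 0.445
grasp_force: 60.8
```

```bash
python3 go.py .4848 .0915 .165 -5.5
```

```text
t 18.02 j [-0.69, -0.05, 1.84, -0.0, 1.36, -0.59]
[ 0.7694 -0.058  -0.0034] [ 0.0013  0.0009 -0.0027]
```

Call:
jog_arm --motion "35 0.1 -0.01 0 0 0 0; 35 0.21 -0.02 0 0 0 0; 35 0.33 -0.03 0 0 0 0; 35 0.45 -0.04 0 0 0 0; 35 0.56 -0.05 0 0 0 0"

```text
time: 18.65
tool_pos: [0.4757, -0.0104, 0.1594]
tool_rot: [-0.002, 0.742, 0.671, -0.002]
contact_force: [0.7, -0.3, -1.3]
gripper_width: 0.447
grasp_force: 60.8
```

Call:
jog_arm --motion "35 0.1 -0.006 0 0 0 0; 35 0.17 -0.01 0 0 0 0; 35 0.2 -0.01 0 0 0 0; 35 0.209 -0.01 0 0 0 0; 35 0.209 -0.01 0 0 0 0"

```text
time: 19.27
tool_pos: [0.483, 0.0911, 0.1621]
tool_rot: [-0.0, 0.742, 0.671, -0.001]
contact_force: [-0.2, -0.8, -1.3]
gripper_width: 0.45
grasp_force: 60.8
```

```bash
python3 go.py .4848 .0915 .025 -5.5
```

```text
t 19.27 j [0.04, -0.22, 1.99, -0.0, 1.38, 0.14]
[0.0013 0.0039 0.2741] [-0.001   0.0005 -0.0031]
```

Call:
jog_arm --motion "35 0.001 0.004 0.08 0 0 0; 35 0.001 0.004 0.16 0 0 0; 35 0.001 0.004 0.23 0 0 0; 35 0.001 0.004 0.265 0 0 0; 35 0.001 0.004 0.274 0 0 0"

```text
time: 19.9
tool_pos: [0.4849, 0.0914, 0.0252]
tool_rot: [-0.0, 0.742, 0.67, -0.001]
contact_force: [0.4, 0.2, -0.7]
gripper_width: 0.446
grasp_force: 60.8
```

Call:
jog_arm --motion "35 0 0 0.002 0 0 0; 35 0 0 0.004 0 0 0; 35 0 0 0.005 0 0 0; 35 0 0 0.005 0 0 0; 35 0 0 0.005 0 0 0"

```text
time: 20.52
tool_pos: [0.4854, 0.0922, 0.0237]
tool_rot: [0.0, 0.742, 0.671, 0.0]
contact_force: [-0.3, -0.2, -1.0]
gripper_width: 0.45
grasp_force: 60.8
```

Call:
jog_arm --motion "35 0 0 0.002 0 0 0; 35 0 0 0.003 0 0 0; 35 0 0 0.003 0 0 0; 35 0 0 0.003 0 0 0; 35 0 0 0.003 0 0 0"

```text
time: 21.15
tool_pos: [0.4856, 0.0922, 0.0229]
tool_rot: [-0.0, 0.742, 0.671, -0.0]
contact_force: [-2.3, 0.4, 6.6]
gripper_width: 0.448
grasp_force: 61.7
```

Call:
jog_arm --motion "52 0 0 0 0 0 0; 60 0 0 0 0 0 0; 65 0 0 0 0 0 0; 65 0 0 0 0 0 0; 65 0 0 -0.05 0 0 0"

```text
time: 21.78
tool_pos: [0.4832, 0.092, 0.045]
tool_rot: [-0.002, 0.742, 0.671, -0.002]
contact_force: [0.7, 0.3, 0.4]
gripper_width: 0.644
grasp_force: 0.0
```

Call:
jog_arm --motion "65 0 0 -0.1 0 0 0; 65 0 0 -0.2 0 0 0; 65 -0.1 0 -0.27 0 0 0; 65 -0.2 0.04 -0.27 0 0 0; 65 -0.3 0.06 -0.27 0 0 -0.12"

```text
time: 22.4
tool_pos: [0.5009, -0.0611, 0.1832]
tool_rot: [0.001, 0.677, 0.736, 0.001]
contact_force: [0.8, -0.0, 0.3]
gripper_width: 0.65
grasp_force: 0.0
```

```bash
python3 go.py .5105 -.1005 .16 84.5; python3 - <<'E'
from plant import *
from h import *
f=grab_frame("scene");cv2.imwrite("pics/c2.png",cv2.resize(f["color"][140:300,220:380,::-1],None,fx=4,fy=3.7))
P=cloud(f);C=f["color"].astype(int)
m=(P[...,2]>.042)&(P[...,2]<.055)&(abs(P[...,0]-.485)<.05)&(abs(P[...,1]-.09)<.05)
q=P[m];print(len(q),q.min(0),q.max(0))
E
```

```text
t 22.4 j [-0.27, -0.21, 1.94, 0.0, 1.41, -0.35]
[-0.08    0.0125  0.0464] [ 9.000e-04  1.600e-03 -9.277e-01]
75 [0.46597394 0.06890935 0.04203866] [0.50577337 0.1129093  0.05099968]
```

View pics/c2.png

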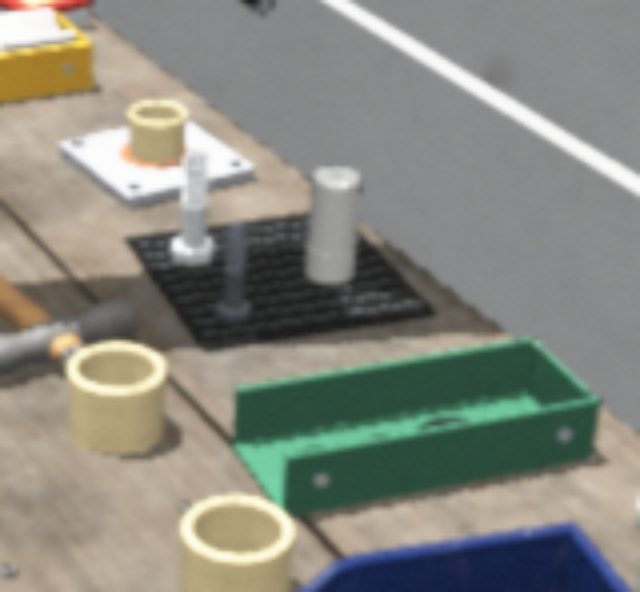

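The bush stands on the copper disc at (158,130), both bolts at (192,210) and (235,270) are upright on the mat, and the pin is at (335,225).

Call:
jog_arm --motion "60 -0.08 0.012 0 0 0 -0.12; 60 -0.08 0.012 0 0 0 -0.24; 60 -0.08 0.012 0 0 0 -0.36; 60 -0.08 0.012 0 0 0 -0.48; 60 -0.08 0.012 0 0 0 -0.6"

```text
time: 23.08
tool_pos: [0.5091, -0.0988, 0.1817]
tool_rot: [-0.0, 0.29, 0.957, 0.0]
contact_force: [-0.0, -0.5, 0.0]
gripper_width: 0.604
grasp_force: 0.0
```

Call:
jog_arm --motion "60 0 0 0 0 0 -0.12; 60 0 0 0 0 0 -0.24; 60 0 0 0 0 0 -0.32; 60 0 0 0 0 0 -0.32; 60 0 0 0 0 0 -0.32"

```text
time: 23.7
tool_pos: [0.5092, -0.0988, 0.1819]
tool_rot: [-0.0, 0.057, 0.998, 0.0]
contact_force: [0.1, -0.0, 0.5]
gripper_width: 0.6
grasp_force: 0.0
```

```bash
python3 go.py .5105 -.1005 .05 84.5
```

```text
t 23.7 j [-0.34, -0.17, 1.91, 0.0, 1.4, -1.79]
[-0.003  -0.0031  0.2637] [ 0.0001 -0.0001 -0.0125]
```

Call:
jog_arm --motion "60 -0.003 -0.003 0.07 0 0 -0.012; 60 -0.003 -0.003 0.14 0 0 -0.012; 60 -0.003 -0.003 0.2 0 0 -0.012; 60 -0.003 -0.003 0.245 0 0 -0.012; 60 -0.003 -0.003 0.262 0 0 -0.012"

```text
time: 24.32
tool_pos: [0.5095, -0.1002, 0.0493]
tool_rot: [-0.001, 0.048, 0.999, 0.0]
contact_force: [0.3, 0.1, 0.2]
gripper_width: 0.598
grasp_force: 0.0
```

Call:
jog_arm --motion "45 0 0 0 0 0 0; 35 0 0 0 0 0 0; 20 0 0 0 0 0 0; 20 0 0 0 0 0 0; 20 0 0 0 0 0 0"

```text
time: 24.95
tool_pos: [0.5115, -0.1007, 0.0523]
tool_rot: [0.001, 0.047, 0.999, -0.0]
contact_force: [-0.0, 1.7, 6.9]
gripper_width: 0.331
grasp_force: 59.6
```

```bash
python3 go.py .4755 -.294 .16 84.5
```

```text
t 24.95 j [-0.34, -0.01, 2.0, 0.0, 1.16, -1.81]
[ 0.0346 -0.3917 -0.2154] [-0.      0.0013  0.0007]
```

Call:
jog_arm --motion "20 0 0 -0.06 0 0 0; 20 0 0 -0.15 0 0 0; 20 0 0 -0.21 0 0 0; 20 0.005 -0.08 -0.215 0 0 0; 20 0.015 -0.18 -0.215 0 0 0"

```text
time: 25.58
tool_pos: [0.4942, -0.1899, 0.1581]
tool_rot: [-0.0, 0.046, 0.999, -0.0]
contact_force: [-0.3, -0.1, -4.3]
gripper_width: 0.333
grasp_force: 60.1
```

Call:
jog_arm --motion "20 0.01 -0.1 0 0 0 0; 20 0.016 -0.17 0 0 0 0; 20 0.02 -0.2 0 0 0 0; 20 0.02 -0.208 0 0 0 0; 20 0.02 -0.208 0 0 0 0"

```text
time: 26.2
tool_pos: [0.4748, -0.2912, 0.1579]
tool_rot: [-0.0, 0.047, 0.999, 0.0]
contact_force: [0.1, 0.6, -3.8]
gripper_width: 0.334
grasp_force: 60.1
```

```bash
python3 go.py .475 -.293 .055 84.5
```

```text
t 26.2 j [-0.68, -0.05, 1.84, 0.0, 1.35, -2.16]
[-0.001  -0.0038  0.2059] [ 0.0006 -0.0005  0.0011]
```

Call:
jog_arm --motion "20 -0.001 -0.004 0.06 0 0 0; 20 -0.001 -0.004 0.12 0 0 0; 20 -0.001 -0.004 0.17 0 0 0; 20 -0.001 -0.004 0.195 0 0 0; 20 -0.001 -0.004 0.205 0 0 0"

```text
time: 26.82
tool_pos: [0.4752, -0.2933, 0.0555]
tool_rot: [-0.0, 0.047, 0.999, 0.0]
contact_force: [0.8, 0.1, -3.8]
gripper_width: 0.329
grasp_force: 60.1
```

Call:
jog_arm --motion "20 0 0 0.002 0 0 0; 20 0 0 0.004 0 0 0; 20 0 0 0.004 0 0 0; 20 0 0 0.004 0 0 0; 20 0 0 0.004 0 0 0"

```text
time: 27.45
tool_pos: [0.4751, -0.2942, 0.0542]
tool_rot: [0.0, 0.047, 0.999, -0.0]
contact_force: [-0.1, -0.1, -3.2]
gripper_width: 0.331
grasp_force: 60.1
```

Call:
jog_arm --motion "20 0 0 0.001 0 0 0; 20 0 0 0.003 0 0 0; 20 0 0 0.003 0 0 0; 20 0 0 0.003 0 0 0; 20 0 0 0.003 0 0 0"

```text
time: 28.08
tool_pos: [0.4755, -0.2943, 0.0534]
tool_rot: [0.0, 0.047, 0.999, -0.0]
contact_force: [-1.8, 2.1, 5.3]
gripper_width: 0.331
grasp_force: 60.9
```

Call:
jog_arm --motion "38 0 0 0 0 0 0; 46 0 0 0 0 0 0; 52 0 0 0 0 0 0; 52 0 0 0 0 0 0; 52 0 0 -0.04 0 0 0"

```text
time: 28.7
tool_pos: [0.4738, -0.2931, 0.0713]
tool_rot: [-0.002, 0.047, 0.999, 0.001]
contact_force: [-0.0, 0.3, -0.6]
gripper_width: 0.52
grasp_force: 0.0
```

Call:
jog_arm --motion "45 0 0 -0.1 0 0 0; 45 0 0 -0.18 0 0 0; 45 0.01 0.05 -0.18 0 0 0; 45 0.05 0.15 -0.18 0 0 0; 45 0.08 0.25 -0.18 0 0 0"

```text
time: 29.32
tool_pos: [0.4461, -0.164, 0.1623]
tool_rot: [-0.0, 0.048, 0.999, 0.0]
contact_force: [0.7, -0.3, 0.9]
gripper_width: 0.448
grasp_force: 0.0
```

```bash
python3 go.py .432 -.123 .15 84.5; python3 - <<'E'
from plant import *
from h import *
f=grab_frame("scene");cv2.imwrite("pics/c3.png",cv2.resize(f["color"][140:300,220:380,::-1],None,fx=4,fy=3.7))
E
```

```text
t 29.32 j [-0.51, -0.27, 2.02, 0.0, 1.38, -1.98]
[0.0358 0.0789 0.0247] [ 0.0004 -0.0003  0.0001]
```

View pics/c3.png

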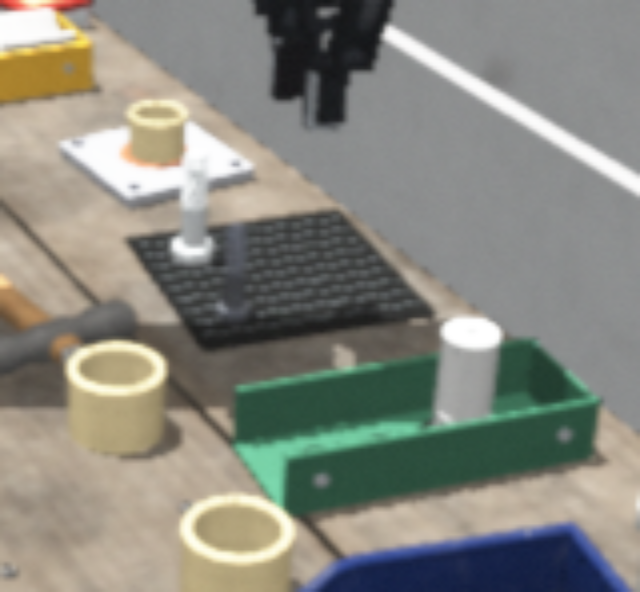

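The pin stands on the back seat at (470,370), and both bolts are still on the mat. The dark bolt goes back first.

Call:
jog_arm --motion "45 0.02 0.05 0 0 0 0; 45 0.036 0.079 0 0 0 0; 45 0.036 0.079 0.02 0 0 0; 45 0.036 0.079 0.025 0 0 0; 45 0.036 0.079 0.025 0 0 0"

```text
time: 30.0
tool_pos: [0.4328, -0.1253, 0.1494]
tool_rot: [-0.001, 0.048, 0.999, 0.0]
contact_force: [0.2, -0.1, -0.2]
gripper_width: 0.447
grasp_force: 0.0
```

```bash
python3 go.py .432 -.123 .051 84.5
```

```text
t 30.0 j [-0.45, -0.32, 2.09, -0.0, 1.37, -1.92]
[0.0018 0.0044 0.1968] [ 0.0002 -0.0008  0.0001]
```

Call:
jog_arm --motion "45 0.002 0.004 0.06 0 0 0; 45 0.002 0.004 0.12 0 0 0; 45 0.002 0.004 0.17 0 0 0; 45 0.002 0.004 0.19 0 0 0; 45 0.002 0.004 0.197 0 0 0"

```text
time: 30.62
tool_pos: [0.4322, -0.1231, 0.0514]
tool_rot: [-0.0, 0.048, 0.999, 0.0]
contact_force: [-0.5, -0.8, 0.0]
gripper_width: 0.45
grasp_force: 0.0
```

Call:
jog_arm --motion "30 0 0 0 0 0 0; 15 0 0 0 0 0 0; 0 0 0 0 0 0 0; 0 0 0 0 0 0 0; 0 0 0 0 0 0 0"

```text
time: 31.25
tool_pos: [0.433, -0.1231, 0.0525]
tool_rot: [0.001, 0.047, 0.999, -0.0]
contact_force: [-0.3, 1.1, 5.4]
gripper_width: 0.109
grasp_force: 58.7
```

Call:
jog_arm --motion "0 0 0 -0.06 0 0 0; 0 0 0 -0.14 0 0 0; 0 0 0 -0.19 0 0 0; 0 0 0 -0.2 0 0 0; 0 0 0 -0.2 0 0 0"

```text
time: 31.88
tool_pos: [0.4316, -0.1225, 0.1505]
tool_rot: [-0.001, 0.047, 0.999, 0.0]
contact_force: [-0.4, 0.5, -1.6]
gripper_width: 0.108
grasp_force: 58.5
```

```bash
python3 go.py .4365 -.2925 .15 84.5
```

```text
t 31.88 j [-0.44, -0.33, 2.09, -0.0, 1.38, -1.92]
[-0.042  -0.3375  0.0007] [ 0.0003 -0.0009  0.0007]
```

Call:
jog_arm --motion "0 -0.01 -0.1 0 0 0 0; 0 -0.025 -0.2 0 0 0 0; 0 -0.035 -0.29 0 0 0 0; 0 -0.042 -0.33 0 0 0 0; 0 -0.042 -0.338 0 0 0 0"

```text
time: 32.5
tool_pos: [0.4364, -0.293, 0.15]
tool_rot: [-0.001, 0.048, 0.999, 0.001]
contact_force: [-0.8, 0.2, -0.8]
gripper_width: 0.106
grasp_force: 58.7
```

Call:
jog_arm --motion "0 0 0 0.03 0 0 0; 0 0 0 0.06 0 0 0; 0 0 0 0.06 0 0 0; 0 0 0 0.06 0 0 0; 0 0 0 0.06 0 0 0"

```text
time: 33.12
tool_pos: [0.4374, -0.2931, 0.1222]
tool_rot: [0.0, 0.047, 0.999, -0.0]
contact_force: [-0.4, -0.1, -0.2]
gripper_width: 0.11
grasp_force: 58.7
```

```bash
python3 go.py .4365 -.2925 .0555 84.5
```

```text
t 33.12 j [-0.73, -0.09, 1.94, 0.0, 1.29, -2.21]
[0.0021 0.0011 0.1333] [-0.0005  0.0007  0.0009]
```

Call:
jog_arm --motion "0 0.002 0.001 0.05 0 0 0; 0 0.002 0.001 0.1 0 0 0; 0 0.002 0.001 0.125 0 0 0; 0 0.002 0.001 0.133 0 0 0; 0 0.002 0.001 0.133 0 0 0"

```text
time: 33.75
tool_pos: [0.4364, -0.2928, 0.0556]
tool_rot: [0.0, 0.047, 0.999, -0.0]
contact_force: [0.2, -0.6, -0.8]
gripper_width: 0.109
grasp_force: 58.7
```

Call:
jog_arm --motion "0 0 0 0.002 0 0 0; 0 0 0 0.004 0 0 0; 0 0 0 0.005 0 0 0; 0 0 0 0.005 0 0 0; 0 0 0 0.005 0 0 0"

```text
time: 34.38
tool_pos: [0.4367, -0.2929, 0.0536]
tool_rot: [0.001, 0.047, 0.999, -0.0]
contact_force: [0.8, 0.9, 4.5]
gripper_width: 0.109
grasp_force: 59.2
```

Call:
jog_arm --motion "20 0 0 0 0 0 0; 30 0 0 0 0 0 0; 40 0 0 0 0 0 0; 40 0 0 0 0 0 0; 40 0 0 -0.04 0 0 0"

```text
time: 35.0
tool_pos: [0.4348, -0.2913, 0.0707]
tool_rot: [-0.002, 0.047, 0.999, 0.001]
contact_force: [0.8, -0.2, 0.1]
gripper_width: 0.406
grasp_force: 0.0
```

Call:
jog_arm --motion "45 0 0 -0.1 0 0 0; 45 0 0 -0.18 0 0 0; 45 0.01 0.05 -0.18 0 0 0; 45 0.02 0.15 -0.18 0 0 0; 45 0.02 0.27 -0.18 0 0 0"

```text
time: 35.62
tool_pos: [0.4387, -0.1563, 0.1627]
tool_rot: [0.0, 0.049, 0.999, -0.0]
contact_force: [0.9, -0.1, 0.1]
gripper_width: 0.449
grasp_force: 0.0
```

```bash
python3 go.py .443 -.044 .16 84.5
```

```text
t 35.62 j [-0.5, -0.29, 2.04, 0.0, 1.39, -1.98]
[0.0133 0.2243 0.0053] [-0.0001  0.0005 -0.0009]
```

Call:
jog_arm --motion "45 0.006 0.1 0 0 0 0; 45 0.012 0.19 0 0 0 0; 45 0.013 0.222 0 0 0 0; 45 0.013 0.222 0 0 0 0; 45 0.013 0.222 0 0 0 0"

```text
time: 36.25
tool_pos: [0.4431, -0.047, 0.1625]
tool_rot: [-0.0, 0.048, 0.999, -0.0]
contact_force: [-0.6, 0.4, -0.0]
gripper_width: 0.453
grasp_force: 0.0
```

```bash
python3 go.py .443 -.044 .051 84.5
```

```text
t 36.25 j [-0.27, -0.35, 2.09, -0.0, 1.4, -1.75]
[0.0008 0.0061 0.223 ] [-0.0004 -0.     -0.    ]
```

Call:
jog_arm --motion "45 0.001 0.006 0.07 0 0 0; 45 0.001 0.006 0.14 0 0 0; 45 0.001 0.006 0.19 0 0 0; 45 0.001 0.006 0.215 0 0 0; 45 0.001 0.006 0.223 0 0 0"

```text
time: 36.88
tool_pos: [0.4426, -0.0436, 0.0506]
tool_rot: [-0.0, 0.048, 0.999, 0.0]
contact_force: [0.6, -0.3, -0.3]
gripper_width: 0.451
grasp_force: 0.0
```

Call:
jog_arm --motion "30 0 0 0 0 0 0; 15 0 0 0 0 0 0; 0 0 0 0 0 0 0; 0 0 0 0 0 0 0; 0 0 0 0 0 0 0"

```text
time: 37.5
tool_pos: [0.4438, -0.0432, 0.0523]
tool_rot: [0.001, 0.047, 0.999, -0.0]
contact_force: [-0.8, -0.2, 5.8]
gripper_width: 0.166
grasp_force: 58.6
```

Call:
jog_arm --motion "0 0 0 -0.06 0 0 0; 0 0 0 -0.14 0 0 0; 0 0 0 -0.21 0 0 0; 0 0 0 -0.22 0 0 0; 0 0 0 -0.22 0 0 0"

```text
time: 38.12
tool_pos: [0.442, -0.0427, 0.1596]
tool_rot: [-0.001, 0.047, 0.999, 0.0]
contact_force: [-0.8, -0.0, -2.5]
gripper_width: 0.167
grasp_force: 58.5
```

```bash
python3 go.py .396 -.283 .16 84.5
```

```text
t 38.12 j [-0.26, -0.35, 2.09, 0.0, 1.4, -1.74]
[ 0.0461 -0.4872 -0.0009] [ 0.0002 -0.0012  0.0007]
```

Call:
jog_arm --motion "0 0.01 -0.1 0 0 0 0; 0 0.02 -0.21 0 0 0 0; 0 0.03 -0.32 0 0 0 0; 0 0.04 -0.42 0 0 0 0; 0 0.046 -0.48 0 0 0 0"

```text
time: 38.75
tool_pos: [0.3952, -0.2807, 0.158]
tool_rot: [-0.002, 0.049, 0.999, 0.002]
contact_force: [-0.1, 0.6, -1.3]
gripper_width: 0.171
grasp_force: 58.8
```

Call:
jog_arm --motion "0 0 -0.007 0.03 0 0 0; 0 0 -0.007 0.06 0 0 0; 0 0 -0.007 0.08 0 0 0; 0 0 -0.007 0.08 0 0 0; 0 0 -0.007 0.08 0 0 0"

```text
time: 39.38
tool_pos: [0.3972, -0.2828, 0.1213]
tool_rot: [0.0, 0.047, 0.999, -0.0]
contact_force: [0.9, -0.6, -1.7]
gripper_width: 0.167
grasp_force: 58.9
```

```bash
python3 go.py .396 -.283 .0555 84.5
```

```text
t 39.38 j [-0.77, -0.19, 2.03, 0.0, 1.3, -2.25]
[ 0.0024 -0.0006  0.1317] [-0.0002  0.0004  0.0014]
```

Call:
jog_arm --motion "0 0.002 0 0.05 0 0 0; 0 0.002 0 0.1 0 0 0; 0 0.002 0 0.125 0 0 0; 0 0.002 0 0.132 0 0 0; 0 0.002 0 0.132 0 0 0"

```text
time: 40.0
tool_pos: [0.3962, -0.2834, 0.0557]
tool_rot: [0.0, 0.047, 0.999, -0.0]
contact_force: [0.4, -0.0, -1.4]
gripper_width: 0.171
grasp_force: 58.9
```

Call:
jog_arm --motion "0 0 0 0.002 0 0 0; 0 0 0 0.004 0 0 0; 0 0 0 0.005 0 0 0; 0 0 0 0.005 0 0 0; 0 0 0 0.005 0 0 0"

```text
time: 40.62
tool_pos: [0.3962, -0.2834, 0.0533]
tool_rot: [0.0, 0.047, 0.999, -0.0]
contact_force: [-0.2, 1.3, 5.5]
gripper_width: 0.17
grasp_force: 59.5
```

Call:
jog_arm --motion "22 0 0 0 0 0 0; 32 0 0 0 0 0 0; 42 0 0 0 0 0 0; 42 0 0 0 0 0 0; 42 0 0 -0.04 0 0 0"

```text
time: 41.25
tool_pos: [0.3946, -0.2819, 0.0709]
tool_rot: [-0.002, 0.047, 0.999, 0.001]
contact_force: [-0.6, -0.4, -0.1]
gripper_width: 0.42
grasp_force: 0.0
```

Call:
jog_arm --motion "45 0 0 -0.1 0 0 0; 45 0 0 -0.2 0 0 0; 45 0 0.05 -0.25 0 0 0; 45 0 0.15 -0.25 0 0 0; 45 -0.02 0.27 -0.25 0 0 0"

```text
time: 41.88
tool_pos: [0.4186, -0.149, 0.1982]
tool_rot: [0.001, 0.049, 0.999, -0.0]
contact_force: [1.2, 0.5, -1.2]
gripper_width: 0.451
grasp_force: 0.0
```

Call:
jog_arm --motion "45 -0.02 0.05 0 0 0 0; 45 -0.02 0.1 0 0 0 0; 45 -0.02 0.1 0 0 0 0; 45 -0.02 0.1 0 0 0 0; 45 -0.02 0.1 0 0 0 0"

```text
time: 42.5
tool_pos: [0.4331, -0.1016, 0.1975]
tool_rot: [-0.0, 0.048, 0.999, -0.0]
contact_force: [-1.0, 0.6, -0.6]
gripper_width: 0.453
grasp_force: 0.0
```

```bash
python3 - <<'E'
from plant import *
from h import *
f=grab_frame("scene");cv2.imwrite("pics/c4.png",cv2.resize(f["color"][140:300,220:380,::-1],None,fx=4,fy=3.7))
P=cloud(f);x,y,z=P[...,0],P[...,1],P[...,2]
for n,b in dict(bolt=(.37,.42,-.31,-.25,.072,.1),dark=(.42,.455,-.31,-.265,.06,.09)).items():
    m=(x>b[0])&(x<b[1])&(y>b[2])&(y<b[3])&(z>b[4])&(z<b[5]);print(n,P[m].mean(0).round(4))
E
```

```text
bolt [ 0.3952 -0.2867  0.0807]
dark [ 0.4328 -0.294   0.0682]
```

View pics/c4.png

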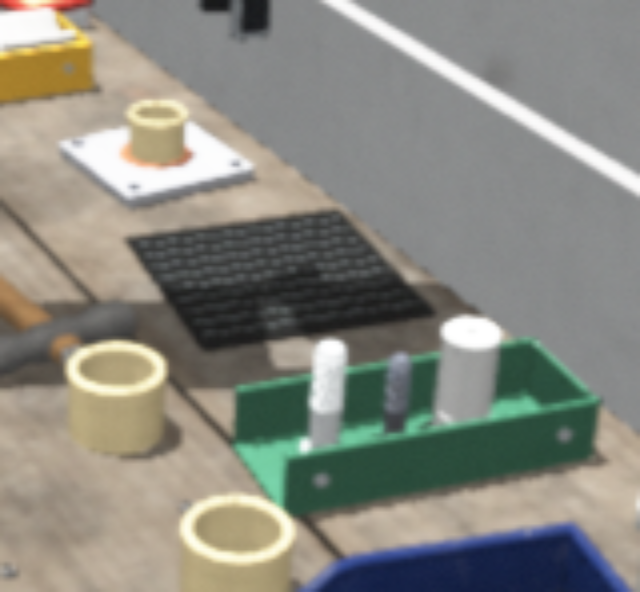

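The bolt (325,395), dark bolt (397,390) and pin (470,370) all stand upright in the tray. Both bolts are within about 3 mm of where they started, and the bush is on the disc.

```bash
python3 -c "from plant import job_done;print(job_done())"
```

```text
the job is handed in; nothing more can be done
None
```

I handed the job in after about 43 s of the 136 s allowed: the tan bush is on the copper disc, the pin is in the back seat and both bolts are back within about 3 mm of where they stood; the script returned no verdict.

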